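# Knock a stuck brass plug out of an inclined nest

## Task

The brass plug is stuck below the rim of the inclined aluminium nest. With the red C-shaped knockout tool, push the rod up through the hole under the nest until the rod's collar bears firmly on the underside, without straining the fixture; take the tool back out and stand it upright on the worktop, with the plug left standing proud in the nest. Then take the plug out, set it down in the steel tray without dropping it from a height, and leave the oil can and the jar alone.

Things in the scene. Friction and masses are not known exactly. Their poses are not given: they have to be found in the camera images.
- nest_hole (a point): centre of the knockout hole in the nest's flat underside, 160 mm above the worktop; hole 15 mm across, 10 mm long, 3 mm countersink below, opening into the pocket above. Axes: z is the axis of hole and pocket, leaning 30 degrees from vertical towards the fixture's front; x runs up the slope to the rear; y across
- nest: inclined aluminium nest slab, origin and axes as nest_hole. 48 mm thick (z), y from -40 to 40 mm, x from -38 mm (free front end) to 142 mm. Spring plungers (dark stubs 10 mm out of both sides) grip the plug by friction: pushing it up takes about 4 to 12 N. With the collar home they snap in under the plug and hold it proud. Over 60 N between tool and nest strains the fixture
- fixture: fixed stand of the nest; origin at the centre of its base plate's underside, x to the rear, z up. Base plate 220 x 130 mm, 12 mm thick; blue column (x from 50 to 90 mm, 80 mm wide) carries the nest's rear end. The nest's hole is at x = -30 mm, z = 160 mm; the space under the nest's front end is open to the front and the sides
- nest_mouth (a point): centre of the pocket's mouth on the nest's flat upper face, 48 mm along the nest's z from nest_hole, same axes. Pocket 46 mm across, 38 mm deep, holding the plug
- plug_centre (a point): centre of the brass plug, a solid cylinder 44 mm in diameter and 36 mm tall, 0.15 kg, z along its axis. At the start its top lies 2 mm below the nest's upper face; with the knockout tool's collar home it stands 24 mm proud, and about 20 mm once the tool is gone
- knockout: red C-shaped knockout tool, 0.4 kg, standing loose on its foot. Origin on the rod's axis at the foot's underside; z up, x out of the open mouth of the C. Foot: x from -88 to 16 mm, 44 mm wide, 12 mm thick. Spine: x from -70 to -56 mm, 30 mm wide. Upper arm: z from 154 to 166 mm, x from -70 to 12 mm, 24 mm wide
- knockout_tip (a point): tip of the steel rod, which points up from the foot on the tool's z axis, 62 mm above the foot's underside. Rod 11 mm in diameter (8 mm over the last 3 mm), 36 mm long above its collar; collar 24 mm in diameter, top 26 mm above the foot's underside, backed by a rubber disc: it gives about 1 mm for 12 N, 3 mm at most
- knockout_grip (a point): centre of the tool's black handle, on the z axis 190 mm above the underside of the foot: an upright block 22 mm thick (along the tool's x), 40 mm wide (y), 48 mm tall, standing on the upper arm
- tray: open grey steel tray, loose, 122 mm (x) by 172 mm (y), walls 2 mm thick and 66 mm high, floor 2 mm; origin at the centre of its underside
- oil_can: bystander: small red oil can with a long spout, 192 mm tall, 64 x 84 mm; origin under its centre. Not to be moved
- screw_jar: bystander: jar with a yellow lid, 71 mm in diameter, 108 mm tall; origin under its centre. Not to be moved
Things that resemble listed ones, but are neither listed nor needed, are in the scene too. Of the things shaped like the part that bears plug_centre, the brass one is meant.

How it is judged:
On the way, in this order (a step that is already met when the one before it is completed fails the run):
1. the knockout rod is pushed up through the hole until its collar bears on the underside of the nest, the plug standing proud (z of plug_centre in the frame of nest_mouth above 0 m and z of knockout_tip in the frame of nest_hole above 0.032 m and distance between knockout_tip and nest_hole below 0.042 m and contact force between knockout and nest above 3 N), for 0.1 s.
2. the tool stands upright on the worktop, released, and the plug still stands proud in the nest (angle between knockout's own z axis and vertical below 0.08 rad and height (world z) of knockout below 0.006 m and contact force between knockout and the fingers below 0.2 N and distance between plug_centre and nest_mouth below 0.02 m and z of plug_centre in the frame of nest_mouth above -0.002 m), for 0.2 s.
At the end, for the whole second after the job is handed in: The plug lies at rest on the floor of the level steel tray (its centre inside the walls and less than 40 mm above the worktop), and the knockout tool stands upright (within 0.08 rad) at rest with its foot flat on the worktop (x of plug_centre in the frame of tray between -0.055 and 0.055 m and y of plug_centre in the frame of tray between -0.08 and 0.08 m and height (world z) of plug_centre below 0.04 m and linear speed of each of plug, knockout below 0.03 m/s and angle between tray's own z axis and vertical below 0.1 rad and angle between knockout's own z axis and vertical below 0.08 rad and height (world z) of knockout below 0.006 m); the robot touches nothing.
It fails at once if the fixture is strained: more than 60 N between the knockout tool and the nest (contact force between knockout and nest above 60 N).
It fails at once if the plug is dropped from a height (falls freely faster than 0.8 m/s) (linear speed of plug above 0.8 m/s and contact force between plug and the fingers below 0.2 N).
It fails at once if a bystander (oil can, jar) is moved by more than 40 mm (distance of any of oil_can, screw_jar from where it was at the start of the episode above 0.04 m).
It also fails if it takes over 72 s, if anything falls off the work surface, if the arm or the gripper's body presses on something with over 40 N, if the wrist force passes 120 N, or if a joint passes its speed limit or range.

## Robot

A 7-joint arm with a two-finger parallel gripper is mounted at the origin on a cart in front of the work surface, level with it; the furniture and walls round the work are solid. World frame = base frame: x ahead of the robot, y to its left, z up, the work surface at z = 0. Lengths are in m, angles in rad, forces in N, time in s.
With the tool pointing down it reaches from about 0.4 to 0.85 m from the base axis. Payload 10.4 kg.
Tool frame: the origin (TCP) lies between the finger pads; the fingertips stand 17 mm ahead of it and the grasp point (between the pads) lies 2 mm behind it (arm.tip_extent is the distance from the TCP to the fingertips, in m); z points along the fingers, y is the line along which they close (so a half turn about z gives the same grasp; the last joint's range is limited). The gripper opens to 87 mm and grips with 3 to 60 N. Pads are 19 mm wide; open, the fingers measure 117 mm over their backs; the gripper's body (75 mm by 190 mm) begins 51 mm behind the grasp point.
Start: joints at [-1.184, 0.332, -0.065, 1.46, 0.022, 1.35, -0.088], TCP at [0.249, 0.573, 0.24] pointing down, gripper open.
Joint ranges: [-2.6, 2.6], [-0.5, 2.12], [-1.47, 1.34], [0.16, 2.42], [-1.27, 4.41], [0.06, 2.06], [-2.6, 2.6]. Speed limits (rad/s): [2.22, 2.22, 2.79, 2.79, 3.14, 3.14, 3.14].

## Interface

Orientations are given as a rotation vector (axis times angle).
In Python, from bench import sensors, read_camera, camera_model, arm, spot_in gives the robot as it stands. The module is installed in compiled form; this text tells all that it offers.
- The arm moves only by the tool jog_arm, never from a script. Its argument "plan" is a list of rows, each a list of 5 numbers: the closure, from 0 (fully open) to 1 (shut), then the shift along the tool's x, y, z in mm, then the turn about the tool's z in degrees. A call has exactly 8 rows; each row shifts and turns the commanded pose from where the row before left it, along the tool's axes as they then stand; what a row does not reach is not made up. A row lasts 1/8 s, in which the tool goes at most 62.5 mm and 10.7 degrees, less where a joint would pass 70% of its speed; a pose out of reach is approached as far as the arm can. A call with a gripper value outside its range is refused whole. The fingers move at their own pace and stop on an object; "newtons" is the grip in N (left out, the last holds). Time passes only in rows, so rows that do not move let the fingers close, or fill a call up. It gives the time, the measured TCP pose, the force, the opening and the grip force at its end, in the units of the state.
- sensors.get_obs(): the state, without advancing time (a new reading comes with each control period).
- read_camera(name): name is "scene" or "side" or "wrist"; returns the picture (480x640x3 uint8, red, green, blue); there is no depth.
- camera_model(name): a dict with "K" (3x3 intrinsics, pixels), "D" ([k1, k2, p1, p2, k3] as OpenCV has them; the pictures are not rectified), "R" (3x3) and "t" (3): a world point X has camera coordinates R X + t. Camera axes: x right, y down, z forward; pixel columns grow to the right and rows downward; lengths in m; the calibration is good to about 2 mm. A picture is of the moment at which its call begins: read the wrist's pose just before it. camera_model takes no time and is no camera call; for the wrist camera it gives the pose at the moment of the call.
- arm.close_job(): hands the job in; it is judged then, once.
Trained networks look in the newest picture that a camera, given by its name, has taken for a name from the list of things; names that differ only in an ending like _2 or _b are one class to them, and where a whole thing is asked for, a point or a joint stands for the part that bears it (a point fixed in the world has none). Each returns a list of dicts, best first, with "conf" (0 to 1); they miss things now and then, are a little off and sometimes report something else, mostly with a low value. They report only what shows in the picture. A call takes as long as a camera call. They do not tell look-alikes from the thing itself.
- spot_in(target, camera): "bbox" ([left, top, width, height] in pixels, round what is visible of it).
The state is a dict: "t": time; "qpos": joint angles; "dq": joint speeds; "effort": joint torques, N m; "ee_pos": TCP position; "tool_rot": TCP orientation; "wrist_force": force on the tool from outside, world axes, zero at the start; "moment": the same for the moment, N m; "width": finger opening in m; "grasp_force": force on a finger pad.
Only numpy, scipy, OpenCV 4.12 (cv2) and the standard library are available. Lean on these libraries where they do the work, as an engineer would, in place of code of your own. Each camera call takes 0.05 s, during which the arm holds its last target. There are 200 camera calls.

## Working session

There is one attempt and no reset: what is moved stays moved. The work goes in short steps, Python scripts to look and compute and a tool call to move; the robot and the scene stay as the last step left them, time stands still between calls to the robot, and variables do not carry over. Pictures are saved under pics/ and viewed, at most 10 in all, crops included, and the job is handed in when it is done.

Besides the shell and the picture viewer there is one more tool, called after "Emit:" as a command line: name --pt "numbers of a row" for each row, then --argument value for the rest. jog_arm: Moves the arm, as the interface text tells. Its arguments: {"type":"object","properties":{"plan":{"type":"array"},"newtons":{"type":"number"}},"required":["plan"]}

```bash
ls; mkdir -p pics
python3 - <<'E'
from bench import *
import cv2, numpy as np
print(sensors.get_obs())
for c in ["scene","side"]:
    im=read_camera(c); cv2.imwrite(f"pics/{c}0.png",im[:,:,::-1])
    m=camera_model(c); print(c,np.round(m["K"],1).tolist(),np.round(m["D"],4),(-np.array(m["R"]).T@m["t"]).round(3),np.round(m["R"],3).tolist())
    for n in ["knockout","knockout_grip","knockout_tip","plug_centre","nest_mouth","nest","fixture","tray","oil_can","screw_jar"]:
        try: print(n,[(np.round(d["bbox"]).tolist(),round(d["conf"],2)) for d in spot_in(n,c)][:4])
        except Exception as e: print(n,e)
E
```

```text
pics
{'t': 0.0, 'qpos': array([-1.18357018,  0.33290686, -0.06465018,  1.46091568,  0.02159769,
        1.34993614, -0.08852359]), 'dq': array([-0.00028322,  0.00022269,  0.00182872, -0.00027219,  0.00153841,
        0.00104695,  0.00073382]), 'effort': array([ 7.37404371e-04, -6.23270631e+01,  2.50805245e-02, -3.89881253e+01,
       -6.12211623e-02,  3.99996678e-02,  1.78530636e-04]), 'ee_pos': array([0.24891731, 0.57289566, 0.2387442 ]), 'tool_rot': array([-6.39291139e-01, -3.07563548e+00,  2.28495124e-03]), 'wrist_force': array([-0.01153673,  0.3616934 ,  0.69529671]), 'moment': array([ 0.03193995,  0.00983985, -0.03957282]), 'grasp_force': 0.0, 'width': 0.08681924975547375}
scene [[609.7, 0.0, 327.0], [0.0, 609.7, 240.4], [0.0, 0.0, 1.0]] [0.06 0.   0.   0.   0.  ] [-0.248 -0.454  0.917] [[0.458, -0.889, 0.004], [-0.55, -0.287, -0.784], [0.698, 0.358, -0.62]]
knockout [([130.0, 204.0, 48.0, 112.0], 0.59)]
knockout_grip [([128.0, 202.0, 50.0, 114.0], 0.8)]
knockout_tip [([129.0, 200.0, 50.0, 114.0], 0.55)]
plug_centre [([295.0, 320.0, 22.0, 27.0], 0.95), ([320.0, 220.0, 22.0, 22.0
[... 426 characters left out ...]
.6, 247.9], [0.0, 0.0, 1.0]] [-0.0721  0.      0.      0.      0.    ] [0.598 0.83  0.852] [[-1.0, -0.017, -0.001], [-0.01, 0.648, -0.761], [0.014, -0.761, -0.648]]
knockout [([371.0, 334.0, 58.0, 86.0], 0.7), ([315.0, 214.0, 14.0, 13.0], 0.36)]
knockout_grip [([373.0, 333.0, 57.0, 89.0], 0.64)]
knockout_tip [([370.0, 330.0, 60.0, 92.0], 0.63)]
plug_centre [([363.0, 267.0, 15.0, 18.0], 0.82), ([316.0, 216.0, 17.0, 10.0], 0.43)]
nest_mouth [([254.0, 180.0, 86.0, 72.0], 0.63)]
nest [([256.0, 180.0, 85.0, 72.0], 0.91)]
fixture [([255.0, 182.0, 92.0, 124.0], 0.69)]
tray [([317.0, 183.0, 43.0, 57.0], 0.96)]
oil_can [([240.0, 323.0, 38.0, 72.0], 0.63)]
screw_jar [([282.0, 227.0, 6.0, 10.0], 0.55)]
```

View pics/scene0.png

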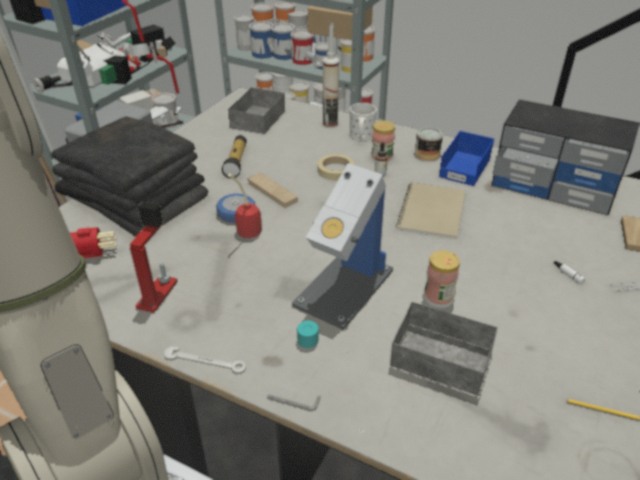

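View pics/side0.png

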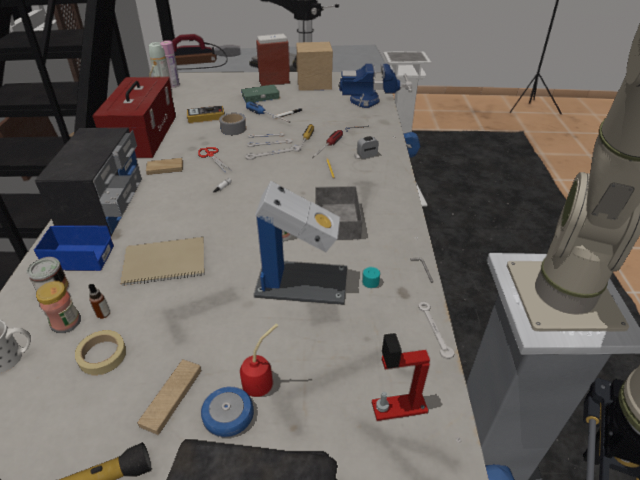

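The scene picture shows the red tool at about (155,260), the fixture at (345,245) with its front end towards the robot, the tray at (443,350), the jar at (442,278) and the oil can at (248,220). In the side picture the tool's mouth opens to the left, away from the robot, and the brass plug is at (323,220). I'll enlarge the fixture and tool to pick out features.

Run:
```python
import cv2, numpy as np
s=cv2.imread("pics/scene0.png"); d=cv2.imread("pics/side0.png")
def crop(im,x,y,w,h,k): return cv2.resize(im[y:y+h,x:x+w],None,fx=k,fy=k,interpolation=cv2.INTER_CUBIC)
a=crop(s,285,155,125,180,3.2); b=crop(d,240,170,125,180,3.2)
cv2.imwrite("pics/fix.png",np.hstack([a,b]))
a=crop(s,110,195,80,125,4.8); b=crop(d,360,325,80,125,4.8)
cv2.imwrite("pics/ko.png",np.hstack([a,b]))
```

```text
(no output)
```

View pics/fix.png

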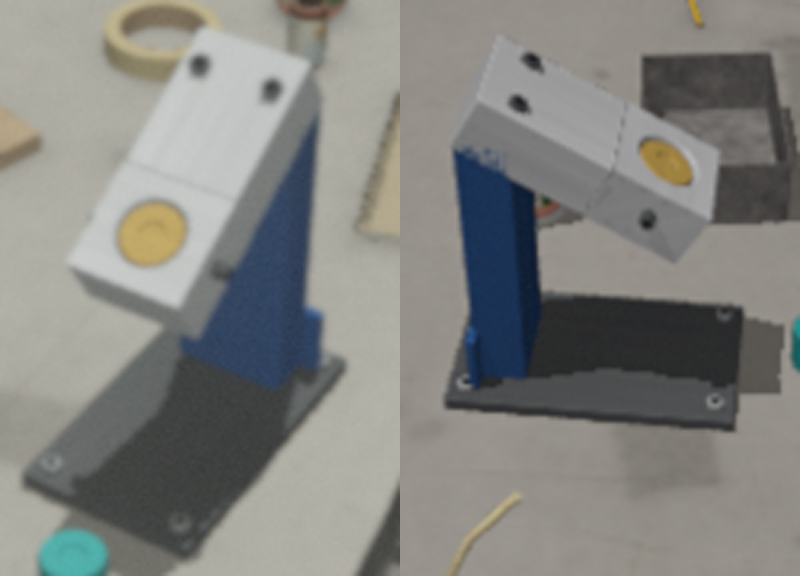

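View pics/ko.png

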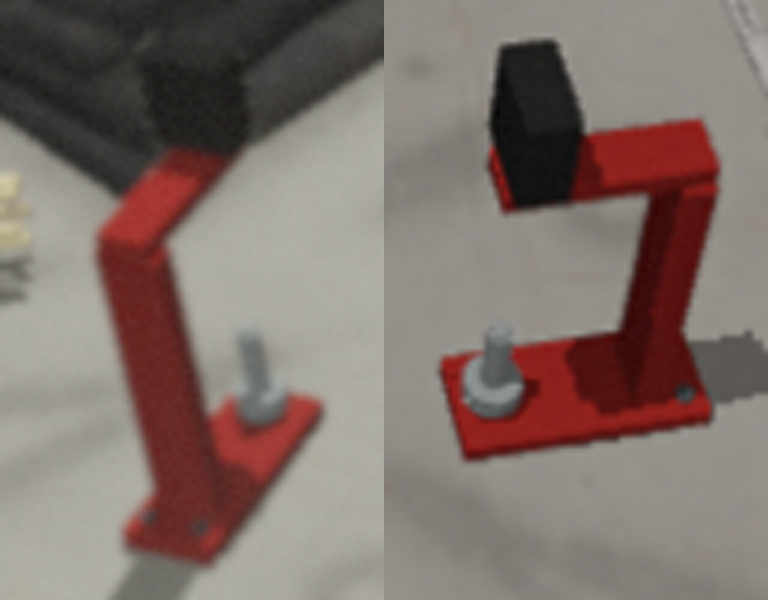

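The left crop shows the fixture with the brass plug's top at (152,233) and the nest and base-plate corners clear. The right crop shows the tool's rod tip, foot corners and handle-top corners. I'll fit planar poses to these.

```bash
cat > h.py <<'E'
import numpy as np, cv2
from scipy.optimize import least_squares
from bench import *
def proj(P,c,m=None):
    m=m or camera_model(c); R=np.array(m["R"],float)
    return cv2.projectPoints(np.asarray(P,float).reshape(-1,3),cv2.Rodrigues(R)[0],np.array(m["t"],float),np.array(m["K"],float),np.array(m["D"],float))[0].reshape(-1,2)
def place(p,P):
    c,s=np.cos(p[2]),np.sin(p[2]); P=np.asarray(P,float)
    return np.c_[c*P[:,0]-s*P[:,1]+p[0], s*P[:,0]+c*P[:,1]+p[1], P[:,2]]
def fit(obs,p0):   # obs: {cam:[(X mm),(px)...]}
    f=lambda p: np.concatenate([(proj(place(p,np.array([o[0] for o in v])/1e3),c)-np.array([o[1] for o in v])).ravel() for c,v in obs.items()])
    r=least_squares(f,p0,loss="soft_l1",f_scale=1.5); return r.x,f(r.x)
def nest(x,y,z):  # nest mm -> fixture mm
    c,s=np.cos(np.pi/6),.5
    return (-30+c*x-s*z, y, 160+s*x+c*z)
def ray(px,c,z,m=None):
    m=m or camera_model(c); u=cv2.undistortPoints(np.array([[px]],float),np.array(m["K"],float),np.array(m["D"],float))[0,0]
    R=np.array(m["R"]);o=-R.T@m["t"];d=R.T@np.array([*u,1]);return o+d*(z-o[2])/d[2]
E
python3 - <<'E'
from h import *
S=lambda x,y:(285+x/3.2,155+y/3.2); D=lambda x,y:(240+x/3.2,170+y/3.2)
fx={"scene":[((-110,65,12),S(25,475)),((-110,-65,12),S(193,545)),((110,-65,12),S(343,365)),(nest(-38,40,48),S(70,262)),(nest(-38,-40,48),S(180,307)),(nest(142,40,48),S(205,28)),(nest(142,-40,48),S(310,65)),(nest(0,0,46),S(152,233))],
"side":[(nest(142,-40,48),D(100,37)),(nest(142,40,48),D(78,93)),(nest(-38,-40,48),D(318,155)),(nest(-38,40,48),D(310,215)),(nest(-38,40,0),D(275,262)),(nest(0,0,46),D(267,162)),((-110,65,12),D(335,422)),((-110,-65,12),D(342,307)),((110,65,12),D(47,400))]}
p,r=fit(fx,[0.6,0.1,0]); print("fixture",p.round(4),r.reshape(-1,2).round(1).tolist())
print("hole",place(p,np.array([nest(0,0,0)])/1e3).round(4))
S=lambda x,y:(110+x/4.8,195+y/4.8); D=lambda x,y:(360+x/4.8,325+y/4.8)
k={"scene":[((16,-22,12),S(322,402)),((-88,22,12),S(127,535)),((-88,-22,12),S(210,552)),((0,0,62),S(250,328)),((-70,12,166),S(100,240))],
"side":[((16,-22,12),D(58,358)),((16,22,12),D(82,450)),((-88,22,12),D(327,412)),((0,0,62),D(115,328)),((11,-20,214),D(115,47)),((-11,-20,214),D(170,42)),((-11,20,214),D(198,125)),((11,20,214),D(145,133))]}
p,r=fit(k,[0.4,0.4,0]); print("ko",p.round(4),r.reshape(-1,2).round(1).tolist())
for n,a in dict(jar=(442,307),can=(247,236),jar2=(443,258)).items(): print(n,ray(a,"scene",0.1 if n=="jar2" else 0).round(3))
print("can side",ray((256,392),"side",0).round(3),"spout",ray((277,326),"side",.19).round(3))
print("tray rim",[ray(q,"scene",.066).round(3)[:2].tolist() for q in [(413,305),(496,325),(482,372),(392,350)]],[ray(q,"side",.066).round(3)[:2].tolist() for q in [(315,187),(355,187),(360,203)]], "base",[ray(q,"scene",0).round(3)[:2].tolist() for q in [(392,374),(478,397)]])
print(sensors.get_obs()["t"])
E
```

```text
fixture [ 0.6509 -0.0376 -0.0819] [[-1.2, -1.0], [-0.9, 1.1], [1.7, -2.7], [-0.8, 0.4], [-0.1, 0.2], [-1.4, -1.4], [0.7, -1.7], [0.2, 0.1], [-0.3, -1.7], [0.0, 1.3], [0.3, -2.1], [0.5, 0.9], [0.3, -0.1], [0.2, -0.7], [-0.2, -1.1], [0.4, -1.7], [-1.2, -0.7]]
hole [[ 0.621  -0.0352  0.16  ]]
ko [0.4805 0.3201 0.207 ] [[-0.1, -2.0], [-1.5, -1.5], [0.4, -1.1], [-1.4, -1.0], [-1.6, -1.9], [-1.0, -0.5], [0.2, 0.1], [0.6, -1.6], [0.5, -0.2], [-0.8, -0.9], [0.2, -1.8], [1.8, -0.5], [-0.0, -0.1]]
jar [ 0.693 -0.248 -0.   ]
can [0.708 0.255 0.   ]
jar2 [ 0.73  -0.225  0.1  ]
can side [0.732 0.282 0.   ] spout [0.679 0.268 0.19 ]
tray rim [[0.604, -0.21], [0.627, -0.369], [0.503, -0.377], [0.477, -0.218]] [[0.625, -0.371], [0.506, -0.373], [0.496, -0.291]] base [[0.478, -0.222], [0.502, -0.381]]
1.1
```

Emit:
jog_arm --pt "0 0 0 -12 -9" --pt "0 0 0 -13 -9" --pt "0 0 0 -13 -9" --pt "0 0 0 -12 -8.4" --pt "0 -25 -42 0 0" --pt "0 -25 -42 0 0" --pt "0 -25 -42 0 0" --pt "0 -25 -42 0 0" --newtons 5

```text
t: 2.1
ee_pos: [0.3825, 0.4283, 0.2897]
tool_rot: [-0.326, 3.124, 0.001]
wrist_force: [0.4, 0.3, -0.0]
width: 0.087
grasp_force: 0.0
```

Emit:
jog_arm --pt "0 -25 -42 0 0" --pt "0 -25 -42 0 0" --pt "0 -24 -43 0 0" --pt "0 0 0 0 0" --pt "0 0 0 0 0" --pt "0 0 0 0 0" --pt "0 0 0 0 0" --pt "0 0 0 0 0"

```text
t: 3.1
ee_pos: [0.4799, 0.3211, 0.2896]
tool_rot: [-0.328, 3.124, 0.0]
wrist_force: [-0.2, 1.0, -0.0]
width: 0.0869
grasp_force: 0.0
```

```bash
cat >> h.py <<'E'
from scipy.spatial.transform import Rotation as Ro
def delta(xyz,yaw=None):
    o=sensors.get_obs(); R=Ro.from_rotvec(o["tool_rot"]).as_matrix()
    y=np.degrees(np.arctan2(R[1,1],R[0,1]))
    print("t",round(o["t"],2),"tcp",o["ee_pos"].round(4),"yang",y.round(2),"w",round(o["width"],4),"gf",round(o["grasp_force"],1),"F",o["wrist_force"].round(1),"M",o["moment"].round(2))
    t=0 if yaw is None else yaw-y
    Rn=Ro.from_euler("z",t,degrees=True).as_matrix()@R
    d=np.array(xyz)-o["ee_pos"]
    print("turn",round(-t,1),"then shift mm",(Rn.T@d*1e3).round(1),"| shift in present axes",(R.T@d*1e3).round(1))
E
python3 - <<'E'
from h import *
delta([.4805,.3201,.29],101.9)
im=read_camera("wrist"); m=camera_model("wrist"); print(np.round(m["K"][0][0]),np.round(m["D"],3))
ko=[.4805,.3201,.207]
for P in [(11,20,214),(11,-20,214),(-11,-20,214),(-11,20,214),(16,22,12),(16,-22,12),(-88,-22,12),(-88,22,12),(0,0,62)]:
    q=proj(place(ko,np.array([P])/1e3),"wrist",m)[0]; print(P,q.round(1)); 
    im=np.ascontiguousarray(im)
    if 0<q[0]<640 and 0<q[1]<480: cv2.circle(im,tuple(int(v) for v in q),3,(0,255,0),1)
cv2.imwrite("pics/w1.png",im[:,:,::-1])
print([(np.round(d["bbox"]).tolist(),round(d["conf"],2)) for d in spot_in("knockout","wrist")])
E
```

```text
t 3.1 tcp [0.4799 0.3211 0.2896] yang 101.97 w 0.0869 gf 0.0 F [-0.2  1.  -0. ] M [0.03 0.05 0.01]
turn 0.1 then shift mm [-0.4 -1.1 -0.4] | shift in present axes [-0.4 -1.1 -0.4]
339.0 [-0.045  0.     0.     0.     0.   ]
(11, 20, 214) [345.4 274. ]
(11, -20, 214) [287.3 273.8]
(-11, -20, 214) [286.6 242.8]
(-11, 20, 214) [346.1 243. ]
(16, 22, 12) [334.7 224.4]
(16, -22, 12) [300.  224.3]
(-88, -22, 12) [299.1 139.2]
(-88, 22, 12) [335.8 139.3]
(0, 0, 62) [317.2 218.9]
[([285.0, 141.0, 64.0, 132.0], 0.77)]
```

View pics/w1.png

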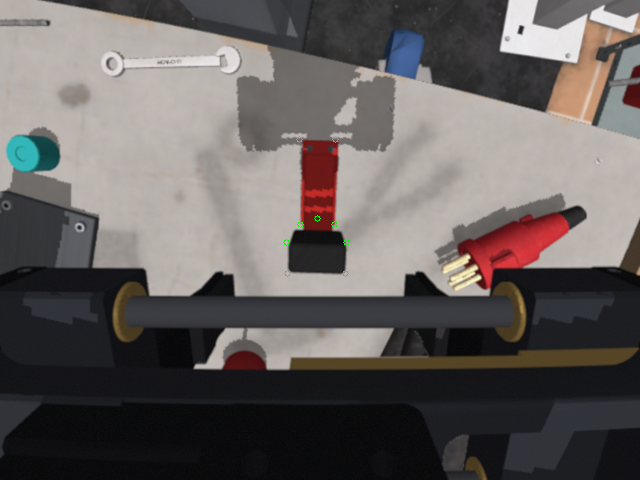

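The predicted corners fall on the handle and foot, so the tool pose is confirmed. Next I descend, grip lightly, and tip the tool about its heel edge.

Emit:
jog_arm --pt "0 0 -1 40 0" --pt "0 0 0 40 0" --pt "0 0 0 31 0" --pt "0 0 0 0 0" --pt "1 0 0 0 0" --pt "1 0 0 0 0" --pt "1 0 0 0 0" --pt "1 0 0 0 0" --newtons 8

```text
t: 4.2
ee_pos: [0.4805, 0.3197, 0.179]
tool_rot: [-0.326, 3.124, 0.001]
wrist_force: [-0.2, -0.2, -0.7]
width: 0.0549
grasp_force: 0.0
```

Emit:
jog_arm --pt "1 0 0 0 0" --pt "1 0 0 0 0" --pt "1 16 0 -7 0" --pt "1 16.6 0 -5.6 0" --pt "1 17 0 -4.1 0" --pt "1 17.3 0 -2.6 0" --pt "1 0 0 0 0" --pt "1 0 0 0 0"

```text
t: 5.2
ee_pos: [0.4151, 0.3057, 0.198]
tool_rot: [-0.326, 3.124, 0.0]
wrist_force: [0.5, -0.3, -4.5]
width: 0.0398
grasp_force: 8.0
```

```bash
cat > ov.py <<'E'
from h import *
import sys
def segs():
    def box(x0,x1,y,z0,z1):
        c=[(x,s,z) for x in (x0,x1) for s in (-y,y) for z in (z0,z1)]
        return [(a,b) for i,a in enumerate(c) for b in c[i+1:] if sum(u!=v for u,v in zip(a,b))==1]
    return box(-88,16,22,0,12)+box(-70,-56,15,12,154)+box(-70,12,12,154,166)+box(-11,11,20,166,214)+[((0,0,12),(0,0,62))]
def toolpts(P,tcp,yaw,phi,gx=0,gz=180):
    P=np.array(P,float)-[gx,0,gz]; c,s=np.cos(phi),np.sin(phi)
    Q=np.c_[c*P[:,0]-s*P[:,2],P[:,1],s*P[:,0]+c*P[:,2]]/1e3
    return place([tcp[0],tcp[1],yaw],Q)+[0,0,tcp[2]+.002]
def show(name,cams=("side","scene"),phi=0.,gx=0,gz=180,extra=None):
    o=sensors.get_obs();R=Ro.from_rotvec(o["tool_rot"]).as_matrix();yaw=np.arctan2(-R[0,1],R[1,1]) 
    if R[1,1]<0: yaw+=np.pi
    out=[]
    for c in cams:
        raw=np.ascontiguousarray(read_camera(c)); k=4; 
        ce=proj(toolpts([(-30,0,90)],o["ee_pos"],yaw,phi,gx,gz),c)[0]
        x0,y0=[int(np.clip(v,0,l)) for v,l in zip(ce-[50,70],(540,340))]
        im=cv2.resize(raw[y0:y0+140,x0:x0+100],None,fx=k,fy=k,interpolation=cv2.INTER_CUBIC)
        for a,b in segs():
            q=(proj(toolpts([a,b],o["ee_pos"],yaw,phi,gx,gz),c)-[x0,y0]+.5)*k
            cv2.line(im,tuple(q[0].astype(int).tolist()),tuple(q[1].astype(int).tolist()),(0,255,0),1)
        out.append(im)
    cv2.imwrite(name,np.hstack(out)[:,:,::-1])
E
python3 - <<'E'
from ov import *
delta([.4805,.3201,.2])
show("pics/t1.png",phi=np.radians(20))
E
```

```text
t 5.2 tcp [0.4151 0.3057 0.198 ] yang 101.92 w 0.0398 gf 8.0 F [ 0.5 -0.3 -4.5] M [ 0.08 -0.16 -0.01]
turn 0 then shift mm [-67.    0.5  -2. ] | shift in present axes [-67.    0.5  -2. ]
```

View pics/t1.png

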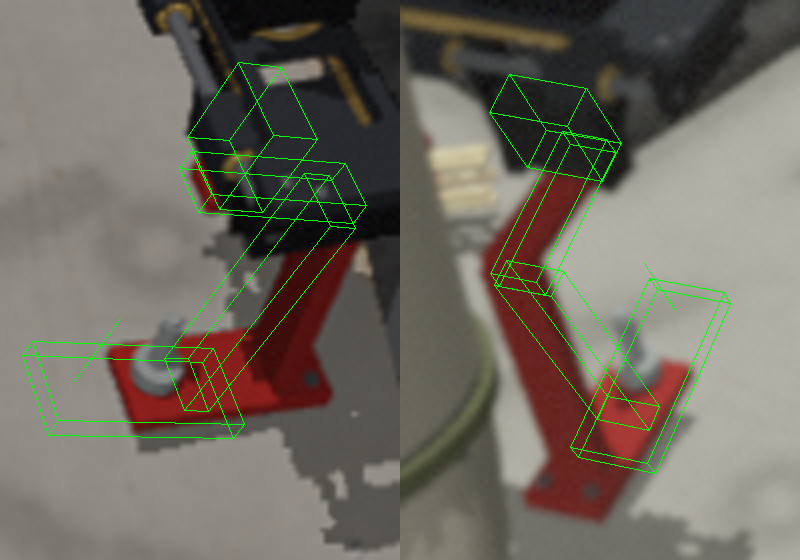

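The tool is hanging nearly upright: 8 N holds it against rotation. I'll ease the grip so it swings, and measure the tilt by a silhouette fit.

Emit:
jog_arm --pt "1 0 0 0 0" --pt "1 0 0 0 0" --pt "1 0 0 0 0" --pt "1 0 0 0 0" --pt "1 0 0 0 0" --pt "1 0 0 0 0" --pt "1 0 0 0 0" --pt "1 0 0 0 0" --newtons 3

```text
t: 6.3
ee_pos: [0.4149, 0.3058, 0.1979]
tool_rot: [-0.326, 3.125, 0.0]
wrist_force: [0.9, -1.5, -4.2]
width: 0.0403
grasp_force: 3.0
```

```bash
cat >> ov.py <<'E'
from scipy.optimize import minimize
B=[(-88,16,22,0,12),(-70,-56,15,12,154),(-70,12,12,154,166)]
def tilt(cams=("side","scene"),starts=(5,15,25,32),gz0=180,occ=None):
    o=sensors.get_obs();R=Ro.from_rotvec(o["tool_rot"]).as_matrix();yaw=np.arctan2(-R[0,1],R[1,1])
    if R[1,1]<0: yaw+=np.pi
    data=[]
    for c in cams:
        im=read_camera(c).astype(int); mask=(im[:,:,0]>65)&(im[:,:,0]>2.2*im[:,:,1])&(im[:,:,0]>2.2*im[:,:,2])
        ce=proj(o["ee_pos"][None]-[0,0,.09],c)[0]; yy,xx=np.mgrid[:480,:640]
        mask&=np.hypot(xx-ce[0],yy-ce[1])<110
        n,l,st,cc=cv2.connectedComponentsWithStats(mask.astype(np.uint8))
        big=1+np.argmax(st[1:,4]); cb=cc[big]
        for i in range(1,n):
            if st[i,4]<25 or np.hypot(*(cc[i]-cb))>60: mask[l==i]=False
        data.append((c,camera_model(c),mask))
    def cost(p):
        tot=0
        for c,m,mask in data:
            r=np.zeros((480,640),np.uint8)
            for x0,x1,y,z0,z1 in B:
                P=[(x,s,z) for x in (x0,x1) for s in (-y,y) for z in (z0,z1)]
                q=proj(toolpts(P,o["ee_pos"],yaw,np.radians(p[0]),p[1],p[2]),c,m)
                cv2.fillConvexPoly(r,cv2.convexHull((q*16).round().astype(np.int32)),255,cv2.LINE_AA,4)
            r=r/255.; tot+=1-np.minimum(r,mask).sum()/np.maximum(r,mask).sum()
        return tot/len(data)
    best=min((minimize(cost,[s,0,gz0],method="Nelder-Mead",options=dict(initial_simplex=[[s,0,gz0],[s+6,0,gz0],[s,6,gz0],[s,0,gz0+8]],maxfev=150)) for s in starts),key=lambda r:r.fun)
    phi,gx,gz=best.x; h=toolpts([(-88,0,0),(16,0,0),(0,0,62)],o["ee_pos"],yaw,np.radians(phi),gx,gz)
    print("phi %.1f gx %.1f gz %.1f cost %.3f heel z %.1f toe z %.1f"%(phi,gx,gz,best.fun,*(h[:2,2]*1e3)),"tip",h[2].round(4))
    return best.x
E
python3 - <<'E'
from ov import *
delta([.4805,.3201,.2])
tilt()
E
```

```text
t 6.3 tcp [0.4149 0.3058 0.1979] yang 101.92 w 0.0403 gf 3.0 F [ 0.9 -1.5 -4.2] M [-0.12 -0.1   0.  ]
turn 0 then shift mm [-67.1   0.5  -2.1] | shift in present axes [-67.1   0.5  -2.1]
phi 12.6 gx -0.8 gz 190.0 cost 0.500 heel z -4.5 toe z 18.2 tip [0.4431 0.3117 0.0752]
```

```bash
python3 - <<'E'
import re
s=open("ov.py").read()
s=s.replace('        data.append((c,','        yy,xx=np.nonzero(mask); print(c,"mask",mask.sum(),xx.min(),xx.max(),yy.min(),yy.max())\n        data.append((c,')
s=s.replace('return tot/len(data)','return tot/len(data)+max(0,-toolpts([(-88,0,0)],o["ee_pos"],yaw,np.radians(p[0]),p[1],p[2])[0,2]-.001)*50')
open("ov.py","w").write(s)
E
python3 - <<'E'
from ov import *
for c in ("side","scene"): print(c); tilt((c,))
show("pics/t2.png",phi=np.radians(12))
E
```

```text
side
side mask 1107 386 455 344 412
phi 9.6 gx -7.0 gz 189.4 cost 0.587 heel z -0.4 toe z 17.0 tip [0.4425 0.3116 0.0754]
scene
scene mask 1367 116 168 240 319
phi 15.4 gx 3.6 gz 183.1 cost 0.413 heel z -1.0 toe z 26.6 tip [0.443  0.3117 0.0822]
```

View pics/t2.png

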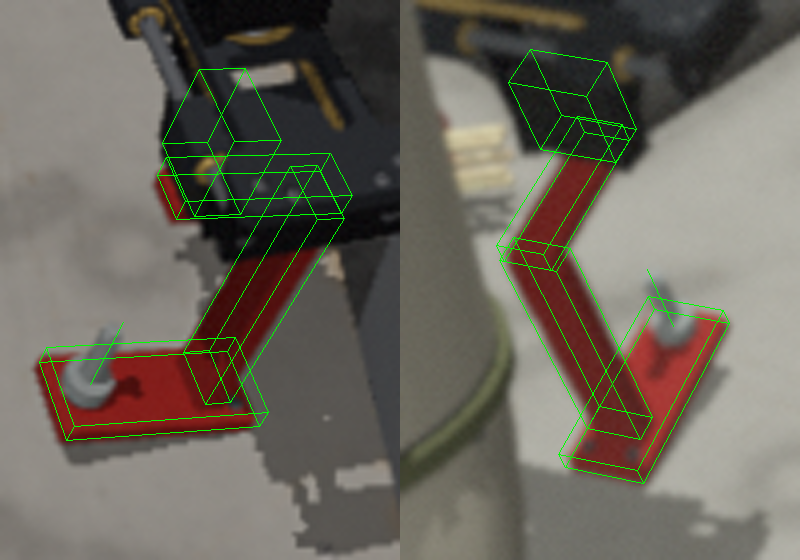

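At 3 N the tool swung to about 12°, heel about 5 mm up (the overlay agrees). Now I set the heel on the table and drag the handle back along the arc.

Emit:
jog_arm --pt "1 0 0 7 0" --pt "1 0 0 0 0" --pt "1 17 0 -2.5 0" --pt "1 17 0 -2 0" --pt "1 16 0 -1 0" --pt "1 16 0 0 0" --pt "1 4 0 0 0" --pt "1 0 0 0 0" --newtons 3

```text
t: 7.6
ee_pos: [0.3462, 0.2913, 0.1964]
tool_rot: [0.327, -3.125, -0.0]
wrist_force: [-0.1, 0.7, -2.5]
width: 0.0402
grasp_force: 3.0
```

```bash
python3 - <<'E'
s=open("ov.py").read()
s=s.replace('mask=(im[:,:,0]>65)&(im[:,:,0]>2.2*im[:,:,1])&(im[:,:,0]>2.2*im[:,:,2])','mask=(im[:,:,0]>38)&(im[:,:,0]>1.8*im[:,:,1])&(im[:,:,0]>1.7*im[:,:,2]); dc=(im.max(2)<75)&~mask; dc=cv2.dilate(dc.astype(np.uint8),np.ones((3,3)))>0; dc&=~mask')
s=s.replace('data.append((c,camera_model(c),mask))','data.append((c,camera_model(c),mask,~dc))').replace('for c,m,mask in data','for c,m,mask,v in data').replace('r=r/255.;','r=r/255.*v;')
open("ov.py","w").write(s)
E
python3 - <<'E'
from ov import *
delta([.4805,.3201,.2])
for c in (("side",),("scene",),("side","scene")): tilt(c)
E
```

```text
t 7.6 tcp [0.3462 0.2913 0.1964] yang 101.94 w 0.0402 gf 3.0 F [-0.1  0.7 -2.5] M [-0.    0.08 -0.03]
turn 0 then shift mm [-137.3    0.4   -3.6] | shift in present axes [-137.3    0.4   -3.6]
side mask 1674 394 479 336 408
phi 30.4 gx -6.2 gz 182.4 cost 0.181 heel z -0.3 toe z 52.3 tip [0.4111 0.305  0.0977]
scene mask 1328 106 163 255 320
phi 29.1 gx -14.6 gz 187.1 cost 0.352 heel z -0.7 toe z 49.8 tip [0.4186 0.3066 0.0962]
side mask 1671 394 479 335 408
scene mask 1329 106 163 255 320
phi 30.2 gx -8.6 gz 180.8 cost 0.275 heel z 2.2 toe z 54.5 tip [0.4124 0.3052 0.1   ]
```

Emit:
jog_arm --pt "1 0 0 0 0" --pt "1 0 0 0 0" --pt "1 0 0 0 0" --pt "1 0 0 -10 0" --pt "1 0 0 -35 0" --pt "1 0 0 -35 8.3" --pt "1 0 0 0 8.3" --pt "1 0 0 0 0" --newtons 60

```text
t: 8.8
ee_pos: [0.3464, 0.2912, 0.2767]
tool_rot: [0.127, 3.139, 0.0]
wrist_force: [-0.3, 0.4, -4.3]
width: 0.0396
grasp_force: 60.0
```

Run:
```python
from ov import *
for c,b in (("scene",(307,345)),("side",(371,284))): print("teal",ray(b,c,0.).round(3))
delta([.4147,-.0183,.29],85.3)
tilt(("side",),starts=(25,32))
```

```text
teal [ 0.467 -0.045  0.   ]
teal [ 0.478 -0.034  0.   ]
t 8.8 tcp [0.3464 0.2912 0.2767] yang 85.37 w 0.0396 gf 60.0 F [-0.3  0.4 -4.3] M [ 0.    0.12 -0.03]
turn 0.1 then shift mm [ -93.5 -302.9  -13.3] | shift in present axes [ -93.1 -303.   -13.3]
side mask 2015 398 497 300 382
phi 28.7 gx -10.0 gz 183.2 cost 0.157 heel z 80.6 toe z 130.6 tip [0.4132 0.2858 0.1772]
```

Emit:
jog_arm --pt "1 -16 -43 1 0" --pt "1 -16 -43 1 0" --pt "1 -16 -43 1 0" --pt "1 -16 -43 1 0" --pt "1 -16 -43 1 0" --pt "1 -16 -44 1 0" --pt "1 -17 -44 1 0" --pt "1 0 0 0 0"

```text
t: 9.85
ee_pos: [0.4343, -0.0234, 0.269]
tool_rot: [-0.132, -3.138, 0.001]
wrist_force: [-0.0, 0.0, -3.8]
width: 0.0397
grasp_force: 60.0
```

Run:
```python
from ov import *
delta([.4346,-.0199,.27],85.3)
tilt(("side",),starts=(25,32));tilt(("scene",),starts=(25,32))
p=tilt(("side","scene"),starts=(25,32))
show("pics/t3.png",phi=np.radians(p[0]),gx=p[1],gz=p[2])
```

```text
t 9.85 tcp [ 0.4343 -0.0234  0.269 ] yang 85.17 w 0.0397 gf 60.0 F [-0.   0.  -3.8] M [ 0.13  0.16 -0.05]
turn -0.1 then shift mm [ 0.   3.5 -1. ] | shift in present axes [ 0.   3.5 -1. ]
side mask 1098 346 417 198 269
phi 30.9 gx -10.2 gz 179.6 cost 0.279 heel z 76.9 toe z 130.3 tip [ 0.5032 -0.0293  0.1753]
scene mask 1463 267 326 248 321
phi 29.4 gx -14.3 gz 192.9 cost 0.318 heel z 66.7 toe z 117.8 tip [ 0.5105 -0.0274  0.1639]
side mask 1103 346 418 199 270
scene mask 1465 266 325 248 320
phi 30.0 gx -12.0 gz 180.7 cost 0.310 heel z 76.4 toe z 128.4 tip [ 0.5034 -0.0254  0.1741]
```

View pics/t3.png

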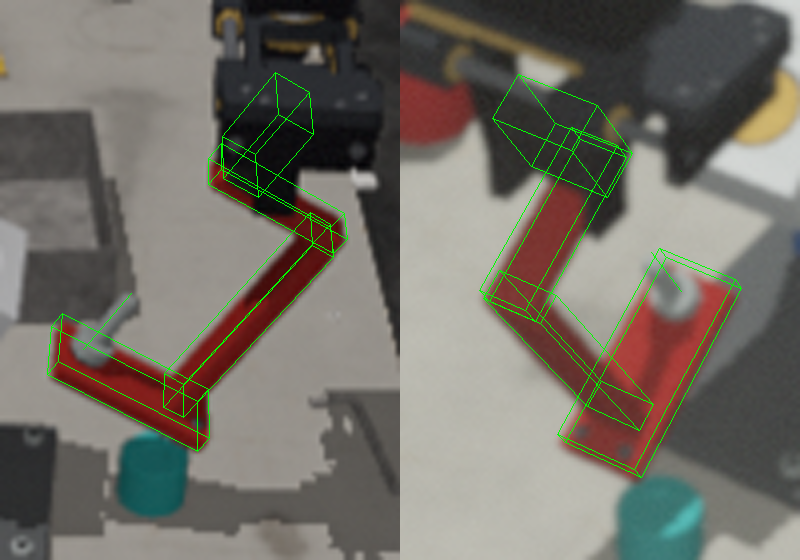

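The overlay matches well in both views (heel corners within 1 px, toe about 1 px). I'll compare the rod tip's predicted pixel with the picked one: side crop (128,296), scene crop (250,264).

Run:
```python
from ov import *
o=sensors.get_obs();yaw=np.radians(85.17-90);p=(np.radians(30.),-12.,180.7)
off={}
for c in ("side","scene"):
    ce=proj(toolpts([(-30,0,90)],o["ee_pos"],yaw,*p),c)[0]; x0=(ce-[50,70]).astype(int); off[c]=x0
    q=(proj(toolpts([(0,0,62),(0,0,26),(16,-22,12),(16,22,12)],o["ee_pos"],yaw,*p),c)-x0+.5)*4; print(c,q.round(0).tolist())
pk={"side":(128,296),"scene":(250,264)}
f=lambda X: np.concatenate([proj(X[None],c)[0]-(np.array(pk[c])/4-.5+off[c]) for c in pk])
r=least_squares(f,[.5,-.02,.17]); print("tip triangulated",r.x.round(4),r.fun.round(2), "model",toolpts([(0,0,62)],o["ee_pos"],yaw,*p).round(4))
```

```text
side [[131.0, 292.0], [97.0, 333.0], [62.0, 312.0], [58.0, 361.0]]
scene [[253.0, 252.0], [275.0, 281.0], [337.0, 279.0], [261.0, 248.0]]
tip triangulated [ 0.5033 -0.0251  0.1692] [ 0.89  0.81  0.76 -0.65] model [[ 0.5036 -0.0248  0.1744]]
```

Emit:
jog_arm --pt "1 0 3.7 0 0" --pt "1 -19.3 0 10 0" --pt "1 -19.3 0 10 0" --pt "1 -19.3 0 10 0" --pt "1 -19.3 0 10 0" --pt "1 -14 0 -8 0" --pt "1 -15 0 -9 0" --pt "1 0 0 0 0"

```text
t: 11.15
ee_pos: [0.5413, -0.0242, 0.2465]
tool_rot: [0.127, 3.138, -0.0]
wrist_force: [0.0, 0.7, -4.9]
width: 0.0396
grasp_force: 60.0
```

Run:
```python
from ov import *
delta([.5545,-.0297,.254],85.3)
p=tilt(("scene","side"),starts=(28,32))
for c in ("side","scene"):
    raw=read_camera(c); x0,y0=((255,175) if c=="side" else (285,200))
    a=cv2.resize(raw[y0:y0+140,x0:x0+100],None,fx=4,fy=4,interpolation=cv2.INTER_CUBIC)
    out=a if c=="side" else np.hstack([out,a])
cv2.imwrite("pics/t4.png",out[:,:,::-1])
```

```text
t 11.15 tcp [ 0.5413 -0.0242  0.2465] yang 85.38 w 0.0396 gf 60.0 F [ 0.   0.7 -4.9] M [0.   0.12 0.02]
turn 0.1 then shift mm [-13.6  -4.4  -7.5] | shift in present axes [-13.6  -4.4  -7.5]
scene mask 1212 300 348 226 296
side mask 1081 301 368 208 276
phi 26.4 gx -14.1 gz 189.4 cost 0.271 heel z 45.9 toe z 92.2 tip [ 0.6103 -0.0298  0.1406]
```

View pics/t4.png

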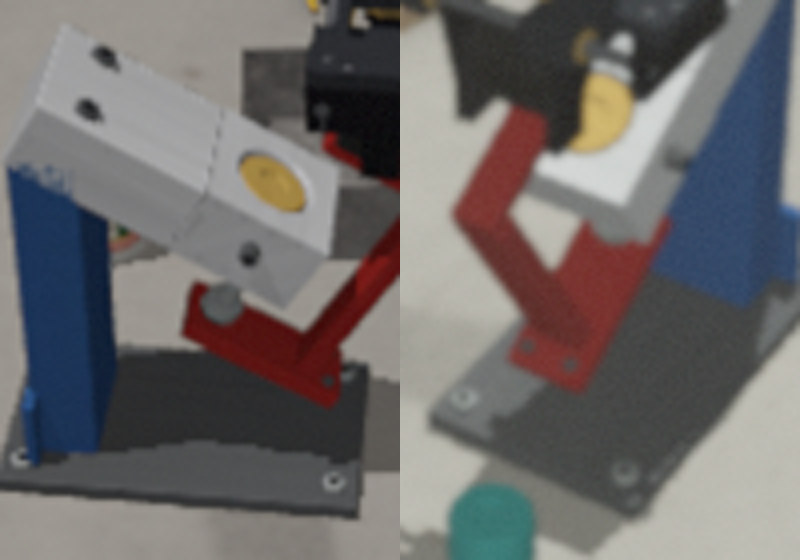

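The side view shows the collar at (222,298), just below the nest underside, and the foot roughly parallel to it. I'll fit the tool pose and nest corners from picks in this same picture to get the relative offset.

```bash
cat > rel.py <<'E'
from ov import *
S=lambda x,y:(285+x/4-.5,200+y/4-.5); D=lambda x,y:(255+x/4-.5,175+y/4-.5)
yaw=np.radians(85.38-90)
T={"side":[((16,22,0),D(185,336)),((-88,22,0),D(337,405)),((-88,22,12),D(343,375)),((0,0,26),D(222,294)),((16,22,12),D(190,312))],
   "scene":[((-88,-22,0),S(585-400,392)),((-88,22,0),S(108,358)),((16,-22,12),S(270,222)),((-88,-22,12),S(190,372))]}
def ft(q): 
    return np.concatenate([(proj(place([q[1],q[2],yaw+q[4]],rot([o[0] for o in v],q[0]))+[0,0,q[3]],c)-np.array([o[1] for o in v])).ravel() for c,v in T.items()])
def rot(P,phi):
    P=np.array(P,float)/1e3;c,s=np.cos(phi),np.sin(phi);return np.c_[c*P[:,0]-s*P[:,2],P[:,1],s*P[:,0]+c*P[:,2]]
r=least_squares(lambda q:np.r_[ft(q),q[4]*60],[.5,.62,-.03,.09,0],loss="soft_l1"); q=r.x
N={"side":[(nest(142,-40,48),D(68,25)),(nest(142,40,48),D(42,92)),(nest(-38,40,0),D(283,307)),(nest(0,0,46),D(273,180)),(nest(-38,40,48),D(330,255)),(nest(142,40,0),D(8,163))],
 "scene":[(nest(-38,-40,0),S(228,243)),(nest(-38,-40,48),S(222,207)),((-110,65,12),S(32,418)),((-110,-65,12),S(228,510))]}
def fn(p): return np.concatenate([(proj(place(p[:3],np.array([o[0] for o in v])/1e3)+[0,0,p[3]],c)-np.array([o[1] for o in v])).ravel() for c,v in N.items()])
n=least_squares(lambda p:np.r_[fn(p),(p[2]+.082)*100],[.65,-.0376,-.08,0],loss="soft_l1").x
print("tool phi",np.degrees(q[0]).round(1),q[1:].round(4),ft(q).round(1).tolist());print("fixture",n.round(4),fn(n).round(1).tolist())
tip=(place([q[1],q[2],yaw+q[4]],rot([(0,0,62)],q[0]))+[0,0,q[3]])[0]; hole=(place(n[:3],np.array([nest(0,0,0)])/1e3)+[0,0,n[3]])[0]
d=tip-hole; c,s=np.cos(n[2]),np.sin(n[2]); f=np.array([c*d[0]+s*d[1],-s*d[0]+c*d[1],d[2]])*1e3
print("tip",tip.round(4),"hole",hole.round(4),"tip-hole fixture mm",f.round(1),"in nest axes",[round(.866*f[0]+.5*f[2],1),round(f[1],1),round(-.5*f[0]+.866*f[2],1)])
E
python3 rel.py
```

```text
tool phi 24.5 [ 0.6382 -0.0353  0.0942  0.0031] [-1.5, -0.2, 0.3, -1.5, 1.0, 2.8, 0.9, -0.6, -0.8, 2.5, -0.2, -0.4, 0.9, 0.2, 1.3, -2.3, -2.7, 2.1]
fixture [ 0.6497 -0.0369 -0.0897  0.0007] [0.1, -1.1, -0.2, 2.6, 1.4, 0.6, 1.4, 0.5, 0.8, -0.0, -1.3, 0.1, 4.7, 0.6, 0.2, -0.2, -1.7, -1.8, 1.9, -0.6]
tip [ 0.6126 -0.0333  0.1506] hole [ 0.6198 -0.0342  0.1607] tip-hole fixture mm [ -7.3   0.3 -10.1] in nest axes [np.float64(-11.4), np.float64(0.3), np.float64(-5.1)]
```

Emit:
jog_arm --pt "1 -5.4 -1 -3.1 0" --pt "1 -5.4 -1 -3.1 0" --pt "1 0 0 0 0" --pt "1 1.2 0 -2.2 0" --pt "1 1.2 0 -2.2 0" --pt "1 1.2 0 -2.2 0" --pt "1 1.2 0 -2.2 0" --pt "1 0 0 0 0"

```text
t: 12.35
ee_pos: [0.547, -0.0273, 0.2601]
tool_rot: [0.128, 3.138, -0.001]
wrist_force: [10.4, 0.0, -18.3]
width: 0.0394
grasp_force: 60.0
```

Run:
```python
from ov import *
delta([.5545,-.0297,.254],85.3)
```

```text
t 12.35 tcp [ 0.547  -0.0273  0.2601] yang 85.33 w 0.0394 gf 60.0 F [ 10.4   0.  -18.3] M [-0.05 -2.35  0.09]
turn 0.0 then shift mm [-7.6 -1.8  6.2] | shift in present axes [-7.6 -1.8  6.2]
```

Emit:
jog_arm --pt "1 -1.5 0 2.6 0" --pt "1 0 0 0 0" --pt "1 -3.5 0 -2 0" --pt "1 0 0 0 0" --pt "1 1 0 -1.7 0" --pt "1 1 0 -1.7 0" --pt "1 0 0 0 0" --pt "1 0 0 0 0"

```text
t: 13.35
ee_pos: [0.5493, -0.0276, 0.2641]
tool_rot: [-0.128, -3.139, -0.0]
wrist_force: [0.1, 0.8, -4.4]
width: 0.0394
grasp_force: 60.0
```

Run:
```python
from ov import *
delta([.5545,-.0297,.254],85.3)
```

```text
t 13.35 tcp [ 0.5493 -0.0276  0.2641] yang 85.32 w 0.0394 gf 60.0 F [ 0.1  0.8 -4.4] M [ 0.07  0.15 -0.06]
turn 0.0 then shift mm [-5.4 -1.7 10.1] | shift in present axes [-5.4 -1.7 10.1]
```

No force now at a greater depth, so the tip is in the hole. I'll push on in steps.

Emit:
jog_arm --pt "1 1 0 -1.7 0" --pt "1 1 0 -1.7 0" --pt "1 1 0 -1.7 0" --pt "1 1 0 -1.7 0" --pt "1 0 0 0 0" --pt "1 0 0 0 0" --pt "1 0 0 0 0" --pt "1 0 0 0 0"

```text
t: 14.35
ee_pos: [0.5453, -0.0273, 0.2711]
tool_rot: [0.128, 3.139, 0.0]
wrist_force: [0.5, 0.2, -5.7]
width: 0.0393
grasp_force: 60.0
```

Emit:
jog_arm --pt "1 1 0 -1.7 0" --pt "1 1 0 -1.7 0" --pt "1 1 0 -1.7 0" --pt "1 1 0 -1.7 0" --pt "1 0 0 0 0" --pt "1 0 0 0 0" --pt "1 0 0 0 0" --pt "1 0 0 0 0"

```text
t: 15.35
ee_pos: [0.5415, -0.0269, 0.2781]
tool_rot: [0.128, 3.138, 0.001]
wrist_force: [0.2, 0.4, -4.1]
width: 0.0397
grasp_force: 60.0
```

Run:
```python
from ov import *
delta([.5545,-.0297,.254],85.3)
m=camera_model("scene")
# plug top ellipse centroid (yellow)
for c in ("scene","side"):
    im=read_camera(c); h=cv2.cvtColor(im,cv2.COLOR_RGB2HSV); k=((h[:,:,0]>15)&(h[:,:,0]<28)&(h[:,:,1]>110)&(h[:,:,2]>110))
    hole=proj([[.6,-.033,.205]],c)[0]; yy,xx=np.nonzero(k); s=np.hypot(xx-hole[0],yy-hole[1])<25
    print(c,hole.round(1),s.sum(),xx[s].mean().round(1),yy[s].mean().round(1))
```

```text
t 15.35 tcp [ 0.5415 -0.0269  0.2781] yang 85.32 w 0.0397 gf 60.0 F [ 0.2  0.4 -4.1] M [-0.02  0.09  0.06]
turn 0.0 then shift mm [-13.2  -1.7  24.1] | shift in present axes [-13.2  -1.7  24.1]
scene [333.  225.2] 272 331.1 227.7
side [322.8 218.2] 210 324.4 218.6
```

Run:
```python
from ov import *
s=open("ov.py").read()
tilt(("side",),starts=(22,30)); tilt(("scene",),starts=(22,30)); p=tilt(("side","scene"),starts=(22,30))
show("pics/t5.png",phi=np.radians(p[0]),gx=p[1],gz=p[2])
```

```text
side mask 967 300 368 193 266
phi 27.8 gx -14.2 gz 183.4 cost 0.327 heel z 83.3 toe z 131.8 tip [ 0.6105 -0.0326  0.1792]
scene mask 1050 301 343 213 285
phi 29.7 gx -14.8 gz 194.1 cost 0.455 heel z 75.0 toe z 126.4 tip [ 0.6193 -0.0333  0.1724]
side mask 962 300 368 193 266
scene mask 1057 301 343 213 285
phi 29.2 gx -12.9 gz 186.0 cost 0.401 heel z 80.9 toe z 131.5 tip [ 0.6129 -0.0328  0.1779]
```

View pics/t5.png

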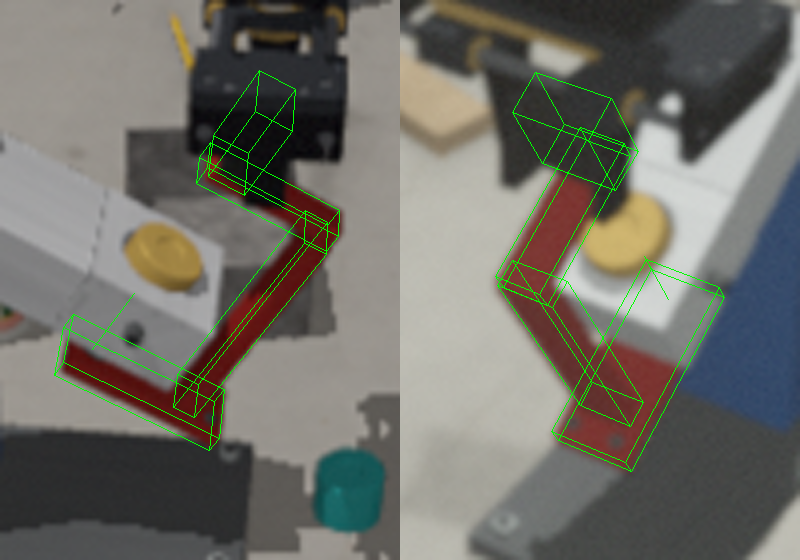

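The plug now stands slightly proud, so the rod is in and pushing it. I continue along the axis.

Emit:
jog_arm --pt "1 1 0 -1.7 0" --pt "1 1 0 -1.7 0" --pt "1 1 0 -1.7 0" --pt "1 1 0 -1.7 0" --pt "1 1 0 -1.7 0" --pt "1 0 0 0 0" --pt "1 0 0 0 0" --pt "1 0 0 0 0"

```text
t: 16.75
ee_pos: [0.5364, -0.0265, 0.2863]
tool_rot: [0.128, 3.139, 0.0]
wrist_force: [0.4, 0.4, -3.8]
width: 0.0396
grasp_force: 60.0
```

Emit:
jog_arm --pt "1 0.5 0 -0.9 0" --pt "1 0.5 0 -0.9 0" --pt "1 0.5 0 -0.9 0" --pt "1 0 0 0 0" --pt "1 0 0 0 0" --pt "1 0 0 0 0" --pt "1 0 0 0 0" --pt "1 0 0 0 0"

```text
t: 17.75
ee_pos: [0.5349, -0.0264, 0.289]
tool_rot: [0.128, 3.139, 0.0]
wrist_force: [4.2, 0.4, -5.7]
width: 0.0398
grasp_force: 60.0
```

Emit:
jog_arm --pt "1 0.5 0 -0.9 0" --pt "1 0.5 0 -0.9 0" --pt "1 0 0 0 0" --pt "1 0 0 0 0" --pt "1 0 0 0 0" --pt "1 0 0 0 0" --pt "1 0 0 0 0" --pt "1 0 0 0 0"

```text
t: 18.75
ee_pos: [0.534, -0.0263, 0.2903]
tool_rot: [0.128, 3.139, -0.0]
wrist_force: [6.1, 0.1, -9.9]
width: 0.0397
grasp_force: 60.0
```

Emit:
jog_arm --pt "1 0.5 0 -0.9 0" --pt "1 0.5 0 -0.9 0" --pt "1 0 0 0 0" --pt "1 0 0 0 0" --pt "1 0 0 0 0" --pt "1 0 0 0 0" --pt "1 0 0 0 0" --pt "1 0 0 0 0"

```text
t: 19.75
ee_pos: [0.5333, -0.0262, 0.2911]
tool_rot: [0.128, 3.139, -0.001]
wrist_force: [13.4, 0.5, -19.4]
width: 0.0396
grasp_force: 60.0
```

Emit:
jog_arm --pt "1 0.5 0 -0.9 0" --pt "1 0.2 0 -0.4 0" --pt "1 0 0 0 0" --pt "1 0 0 0 0" --pt "1 0 0 0 0" --pt "1 0 0 0 0" --pt "1 0 0 0 0" --pt "1 0 0 0 0"

```text
t: 20.75
ee_pos: [0.5329, -0.0262, 0.2917]
tool_rot: [0.128, 3.139, -0.002]
wrist_force: [16.6, -0.8, -25.2]
width: 0.0396
grasp_force: 60.0
```

```bash
cat > pl.py <<'E'
from h import *
def plug(cams=("scene","side"),fx=(.6503,-.0373,-.084)):
    for c in cams:
        im=read_camera(c); h=cv2.cvtColor(im,cv2.COLOR_RGB2HSV); k=((h[:,:,0]>12)&(h[:,:,0]<30)&(h[:,:,1]>110)&(h[:,:,2]>60))
        P=lambda z: proj(place(fx,np.array([nest(0,0,z)])/1e3),c)[0]
        hole=P(60); yy,xx=np.mgrid[:480,:640]; k&=np.hypot(xx-hole[0],yy-hole[1])<28
        n,l,st,cc=cv2.connectedComponentsWithStats(k.astype(np.uint8)); i=1+np.argmax(st[1:,4])
        print(c,"bbox",st[i].tolist(),"cen",cc[i].round(1),"top centre pred z46/68/72",P(46).round(1),P(68).round(1),P(72).round(1))
E
python3 - <<'E'
from pl import *
plug(); delta([.5,0,.3])
E
```

```text
scene bbox [316, 216, 26, 21, 365] cen [329.1 226.5] top centre pred z46/68/72 [332.3 228. ] [329.4 223. ] [328.9 222.1]
side bbox [315, 206, 24, 22, 341] cen [327.2 216.9] top centre pred z46/68/72 [323.9 220.1] [328.9 213.5] [329.9 212.3]
t 20.85 tcp [ 0.5329 -0.0261  0.2917] yang 85.33 w 0.0395 gf 60.0 F [ 17.8  -1.  -25. ] M [-0.01 -3.96  0.1 ]
turn 0 then shift mm [34.9 23.4 -8.4] | shift in present axes [34.9 23.4 -8.4]
```

Axial force is about 27 N with the collar home, and the plug is well proud. Withdrawing along the axis, then out of the mouth.

Emit:
jog_arm --pt "1 -3.8 0 6.5 0" --pt "1 -3.8 0 6.5 0" --pt "1 -3.8 0 6.5 0" --pt "1 -3.7 0 6.5 0" --pt "1 -3.7 0 6.5 0" --pt "1 -3.7 0 6.5 0" --pt "1 0 0 0 0" --pt "1 0 0 0 0"

```text
t: 21.85
ee_pos: [0.5546, -0.0281, 0.255]
tool_rot: [0.128, 3.139, 0.0]
wrist_force: [-0.2, 0.6, -3.1]
width: 0.0396
grasp_force: 60.0
```

Run:
```python
from pl import *
plug(); delta([.5545,-.0297,.254])
```

```text
scene bbox [324, 219, 18, 18, 149] cen [333.9 229.4] top centre pred z46/68/72 [332.3 228. ] [329.4 223. ] [328.9 222.1]
side bbox [316, 208, 20, 20, 290] cen [325.8 217.2] top centre pred z46/68/72 [323.9 220.1] [328.9 213.5] [329.9 212.3]
t 21.95 tcp [ 0.5547 -0.028   0.2552] yang 85.32 w 0.0395 gf 60.0 F [-1.1  0.5 -3.9] M [ 0.06  0.08 -0.03]
turn 0 then shift mm [ 0.  -1.7  1.2] | shift in present axes [ 0.  -1.7  1.2]
```

Emit:
jog_arm --pt "1 21.6 0 12.5 0" --pt "1 21.7 0 12.5 0" --pt "1 25.7 0 -13.3 0" --pt "1 25.7 0 -13.3 0" --pt "1 25.6 0 -13.4 0" --pt "1 -3 47 0 0" --pt "1 -3 47 0 0" --pt "1 -3 47 0 0"

```text
t: 22.95
ee_pos: [0.4553, 0.123, 0.2705]
tool_rot: [0.129, 3.138, 0.002]
wrist_force: [1.2, -0.4, -4.0]
width: 0.0395
grasp_force: 60.0
```

Emit:
jog_arm --pt "1 -1 47 0 0" --pt "1 0 0 25 0" --pt "1 0 0 25 0" --pt "1 0 0 13 0" --pt "1 0 0 0 0" --pt "1 0 0 0 0" --pt "1 0 0 0 0" --pt "1 0 0 0 0"

```text
t: 23.95
ee_pos: [0.4602, 0.1684, 0.2074]
tool_rot: [0.128, 3.138, 0.001]
wrist_force: [0.2, -0.3, -3.2]
width: 0.0398
grasp_force: 60.0
```

Run:
```python
from ov import *
from pl import *
delta([.46,.17,.2])
tilt(("side","scene"),starts=(22,30))
plug()
```

```text
t 23.95 tcp [0.4602 0.1684 0.2074] yang 85.32 w 0.0398 gf 60.0 F [ 0.2 -0.3 -3.2] M [ 0.01  0.15 -0.01]
turn 0 then shift mm [0.4 1.5 7.4] | shift in present axes [0.4 1.5 7.4]
side mask 1335 335 414 294 352
scene mask 1586 191 259 205 303
phi 28.4 gx -14.4 gz 181.5 cost 0.370 heel z 14.6 toe z 64.0 tip [0.5294 0.1628 0.111 ]
scene bbox [321, 216, 20, 20, 305] cen [330.3 225.9] top centre pred z46/68/72 [332.3 228. ] [329.4 223. ] [328.9 222.1]
side bbox [316, 208, 20, 19, 287] cen [325.8 217.3] top centre pred z46/68/72 [323.9 220.1] [328.9 213.5] [329.9 212.3]
```

Plug still stands about 20 mm proud by the side view. Now I set the heel down and roll the tool upright with a light grip.

Emit:
jog_arm --pt "1 0 0 5 0" --pt "1 0 0 4 0" --pt "1 -17.5 0 -0.5 0" --pt "1 -17.4 0 1.1 0" --pt "1 -17.3 0 2.6 0" --pt "1 -17 0 4.1 0" --pt "1 -16.6 0 5.6 0" --pt "1 -16 0 7 0" --newtons 5

```text
t: 25.15
ee_pos: [0.5632, 0.1601, 0.1784]
tool_rot: [0.128, 3.137, 0.001]
wrist_force: [-1.8, -0.1, 6.7]
width: 0.0399
grasp_force: 5.0
```

Run:
```python
from ov import *
delta([.56,.16,.178])
tilt(("side",),starts=(0,10,20)); tilt(("scene",),starts=(0,10,20))
```

```text
t 25.15 tcp [0.5632 0.1601 0.1784] yang 85.31 w 0.0399 gf 5.0 F [-1.8 -0.1  6.7] M [-0.01  0.37 -0.  ]
turn 0 then shift mm [ 3.2 -0.3  0.3] | shift in present axes [ 3.2 -0.3  0.3]
side mask 1102 331 377 291 355
phi -2.2 gx -7.0 gz 182.7 cost 0.227 heel z 0.9 toe z -3.1 tip [0.5655 0.1599 0.0594]
scene mask 1458 215 259 213 308
phi -3.9 gx -13.2 gz 185.9 cost 0.380 heel z -0.9 toe z -8.0 tip [0.5691 0.1593 0.055 ]
```

Emit:
jog_arm --pt "1 0 0 -1 0" --pt "1 0 0 0 0" --pt "0 0 0 0 0" --pt "0 0 0 0 0" --pt "0 0 0 0 0" --pt "0 0 0 0 0" --pt "0 0 0 -30 0" --pt "0 0 0 -50 0"

```text
t: 26.25
ee_pos: [0.5605, 0.1598, 0.2584]
tool_rot: [-0.128, -3.136, 0.002]
wrist_force: [0.8, -0.0, -0.3]
width: 0.0856
grasp_force: 0.0
```

Run:
```python
from ov import *
from pl import *
o=sensors.get_obs(); print(o["t"],o["ee_pos"].round(3),o["width"])
for c in("side","scene"):
    im=read_camera(c).astype(int); mask=(im[:,:,0]>38)&(im[:,:,0]>1.8*im[:,:,1])&(im[:,:,0]>1.7*im[:,:,2])
    print(c,[(np.round(d["bbox"]).tolist(),round(d["conf"],2)) for d in spot_in("knockout",c)])
    ko=[.5632,.1601,np.radians(85.31-90)]
    q=proj(place(ko,np.array([(x,y,z) for x in(-88,16) for y in (-22,22) for z in (0,12)]+[(-11,20,214),(11,-20,214),(-11,-20,214),(11,20,214)])/1e3),c); print("model bbox",q.min(0).round(),np.ptp(q,axis=0).round())
plug()
```

```text
26.25 [0.561 0.16  0.258] 0.08556217294835508
side [([329.0, 276.0, 47.0, 79.0], 0.91)]
model bbox [330. 268.] [49. 89.]
scene [([217.0, 200.0, 46.0, 112.0], 0.76)]
model bbox [213. 199.] [ 47. 112.]
scene bbox [321, 216, 20, 20, 304] cen [330.3 225.8] top centre pred z46/68/72 [332.3 228. ] [329.4 223. ] [328.9 222.1]
side bbox [316, 208, 16, 19, 161] cen [322.3 216.5] top centre pred z46/68/72 [323.9 220.1] [328.9 213.5] [329.9 212.3]
```

The tool is standing upright and free. Now above the plug.

Emit:
jog_arm --pt "0 0 0 -20 0" --pt "0 -9 -38 -6 0" --pt "0 -9 -38 -6 0" --pt "0 -9 -38 -6 0" --pt "0 -9 -38 -4 0" --pt "0 -9 -37 0 0" --pt "0 0 0 0 0" --pt "0 0 0 0 0"

```text
t: 27.55
ee_pos: [0.5906, -0.0311, 0.2999]
tool_rot: [-0.127, -3.137, -0.001]
wrist_force: [-0.1, 1.2, 0.5]
width: 0.0869
grasp_force: 0.0
```

```bash
cat > wp.py <<'E'
from h import *
def look(fx=(.6503,-.0373,-.084)):
    im=read_camera("wrist"); m=camera_model("wrist")
    h=cv2.cvtColor(im,cv2.COLOR_RGB2HSV); k=((h[:,:,0]>12)&(h[:,:,0]<30)&(h[:,:,1]>90)&(h[:,:,2]>50))
    n,l,st,cc=cv2.connectedComponentsWithStats(k.astype(np.uint8))
    P=proj(place(fx,np.array([nest(0,0,60)])/1e3),"wrist",m)[0]
    i=max(range(1,n),key=lambda j:st[j,4]-2*np.hypot(*(cc[j]-P)))
    print("blob",st[i].tolist(),cc[i].round(1))
    a=np.linspace(0,2*np.pi,60); 
    for hh in (46,52,58,64,68,72):
        q=proj(place(fx,np.array([nest(22*np.cos(t),22*np.sin(t),z) for t in a for z in (48,hh)])/1e3),"wrist",m)
        t=proj(place(fx,np.array([nest(22*np.cos(t),22*np.sin(t),hh) for t in a])/1e3),"wrist",m)
        print(hh,"hull bbox",q.min(0).round(1),np.ptp(q,axis=0).round(1),"top only",t.min(0).round(1),np.ptp(t,axis=0).round(1))
    cv2.imwrite("pics/wp.png",im[:,:,::-1]); return im,m
E
python3 - <<'E'
from wp import *
from pl import *
delta([.5877,-.0323,.223],85.3)
look()
print([(np.round(d["bbox"]).tolist(),round(d["conf"],2)) for d in spot_in("plug_centre","wrist")]); plug()
E
```

```text
t 27.55 tcp [ 0.5906 -0.0311  0.2999] yang 85.36 w 0.0869 gf 0.0 F [-0.1  1.2  0.5] M [ 0.05 -0.02 -0.01]
turn 0.1 then shift mm [ 2.6 -1.5 76.9] | shift in present axes [ 2.6 -1.5 76.9]
blob [291, 347, 348, 23, 4596] [477.5 360.4]
46 hull bbox [286.1 229.5] [58.6 57.5] top only [286.3 230.3] [58.2 56.7]
52 hull bbox [285.6 227.9] [59.5 58.8] top only [285.6 227.9] [59.5 57.9]
58 hull bbox [284.8 225.3] [60.9 61.3] top only [284.8 225.3] [60.9 59.2]
64 hull bbox [284.  222.6] [62.4 64. ] top only [284.  222.6] [62.4 60.5]
68 hull bbox [283.5 220.7] [63.4 65.9] top only [283.5 220.7] [63.4 61.5]
72 hull bbox [282.9 218.8] [64.5 67.8] top only [282.9 218.8] [64.5 62.4]
[([291.0, 224.0, 59.0, 65.0], 0.86), ([287.0, 102.0, 35.0, 40.0], 0.71)]
scene bbox [321, 216, 21, 21, 310] cen [330.4 225.9] top centre pred z46/68/72 [332.3 228. ] [329.4 223. ] [328.9 222.1]
side bbox [315, 208, 21, 20, 288] cen [325.7 217.3] top centre pred z46/68/72 [323.9 220.1] [328.9 213.5] [329.9 212.3]
```

Run:
```python
import cv2,numpy as np
im=cv2.imread("pics/wp.png")[:,:,::-1]
h=cv2.cvtColor(np.ascontiguousarray(im),cv2.COLOR_RGB2HSV); k=((h[:,:,0]>10)&(h[:,:,0]<32)&(h[:,:,1]>90)&(h[:,:,2]>50)).astype(np.uint8)
k[320:]=0; k[:190]=0
n,l,st,cc=cv2.connectedComponentsWithStats(k)
for j in range(1,n):
    if st[j,4]>150: print(st[j].tolist(),cc[j].round(1))
j=1+np.argmax(st[1:,4]); ys,xs=np.nonzero(l==j)
for r in range(ys.min(),ys.max()+1,5): print(r,xs[ys==r].min(),xs[ys==r].max(),end="; ")
# nest plate white region columns at rows
g=im[250].astype(int).sum(1); e=np.abs(np.diff(cv2.GaussianBlur(g.astype(np.float32)[None],(5,1),0)[0])); print("\nedges row250",[i for i in range(1,638) if e[i]>18 and e[i]>=e[i-1] and e[i]>=e[i+1]])
from h import *
m=camera_model("wrist"); fx=(.6503,-.0373,-.084)
for x in (-38,0,142): print(x,proj(place(fx,np.array([nest(x,-40,48),nest(x,40,48)])/1e3),"wrist",m).round(1).tolist())
```

```text
[290, 223, 61, 67, 3191] [319.6 255.4]
[112, 282, 35, 38, 620] [125.4 298.3]
[492, 282, 35, 38, 620] [512.3 298.2]
223 316 324; 228 303 337; 233 297 343; 238 293 346; 243 291 348; 248 290 349; 253 290 349; 258 291 349; 263 292 348; 268 293 346; 273 295 344; 278 298 341; 283 302 337; 288 312 328; 
edges row250 [36, 76, 99, 108, 171, 177, 267, 288, 291, 330, 333, 351, 372, 526, 529]
-38 [[264.8, 209.3], [367.0, 209.8]]
0 [[262.3, 256.6], [368.7, 257.1]]
142 [[252.8, 468.3], [375.5, 468.8]]
```

Emit:
jog_arm --pt "0 1.5 1.5 20 0" --pt "0 0 0 25 0" --pt "0 0 0 20 0" --pt "0 0 0 10.5 0" --pt "0.3 0 0 0 0" --pt "1 0 0 0 0" --pt "1 0 0 0 0" --pt "1 0 0 0 0" --newtons 15

```text
t: 28.75
ee_pos: [0.5897, -0.0304, 0.2259]
tool_rot: [0.128, 3.138, 0.0]
wrist_force: [-0.9, 0.0, -0.2]
width: 0.0548
grasp_force: 0.0
```

Emit:
jog_arm --pt "1 0 0 0 0" --pt "1 0 0 0 0" --pt "1 0 0 0 0" --pt "1 0 0 0 0" --pt "1 0 0 0 0" --pt "1 0 0 0 0" --pt "1 0 0 0 0" --pt "1 0 0 0 0" --newtons 45

```text
t: 29.75
ee_pos: [0.5895, -0.0303, 0.2255]
tool_rot: [0.128, 3.139, 0.0]
wrist_force: [-0.8, 0.8, 2.0]
width: 0.0427
grasp_force: 45.0
```

Emit:
jog_arm --pt "1 1 0 -1.7 0" --pt "1 1 0 -1.7 0" --pt "1 1 0 -1.7 0" --pt "1 1 0 -1.7 0" --pt "1 0 0 0 0" --pt "1 0 0 0 0" --pt "1 0 0 0 0" --pt "1 0 0 0 0"

```text
t: 30.75
ee_pos: [0.5855, -0.0301, 0.2321]
tool_rot: [-0.128, -3.139, -0.0]
wrist_force: [-0.3, -0.0, -1.8]
width: 0.0428
grasp_force: 45.0
```

Run:
```python
from pl import *
delta([.5877,-.0323,.223],85.3); plug()
im=read_camera("wrist"); cv2.imwrite("pics/wp2.png",im[:,:,::-1])
h=cv2.cvtColor(im,cv2.COLOR_RGB2HSV); k=((h[:,:,0]>10)&(h[:,:,0]<32)&(h[:,:,1]>90)&(h[:,:,2]>50)).astype(np.uint8)
k[350:]=0; k[:150]=0
n,l,st,cc=cv2.connectedComponentsWithStats(k)
for j in range(1,n):
    if st[j,4]>150: print(st[j].tolist(),cc[j].round(1))
m=camera_model("wrist"); fx=(.651,-.0345,-.084); a=np.linspace(0,6.28,60)
for hh in (56,64,68,76,80):
    t=proj(place(fx,np.array([nest(22*np.cos(t),22*np.sin(t),hh) for t in a])/1e3),"wrist",m); print(hh,t.min(0).round(1),np.ptp(t,axis=0).round(1))
```

```text
t 30.75 tcp [ 0.5855 -0.0301  0.2321] yang 85.32 w 0.0428 gf 45.0 F [-0.3 -0.  -1.8] M [-0.    0.01  0.  ]
turn 0.0 then shift mm [-2.4 -2.   9.1] | shift in present axes [-2.4 -2.   9.1]
scene bbox [318, 215, 20, 22, 329] cen [327.7 224.7] top centre pred z46/68/72 [332.3 228. ] [329.4 223. ] [328.9 222.1]
side bbox [316, 212, 22, 16, 159] cen [325.  219.2] top centre pred z46/68/72 [323.9 220.1] [328.9 213.5] [329.9 212.3]
[275, 251, 89, 46, 3148] [318.9 277.4]
[205, 282, 20, 61, 712] [213.3 312.6]
[413, 282, 21, 61, 712] [424.5 312.6]
[290, 328, 58, 14, 554] [318.6 333. ]
56 [278.4 260.2] [81.8 82.3]
64 [276.7 256.8] [85.4 85.8]
68 [275.7 255. ] [87.3 87.7]
76 [273.7 251.2] [91.5 91.8]
80 [272.7 249.2] [93.7 93.9]
```

The plug came up with the gripper (weight 1.8 N, shift matches). Pull it clear and carry it over the tray.

Emit:
jog_arm --pt "1 5 0 -8.7 0" --pt "1 5 0 -8.7 0" --pt "1 5 0 -8.7 0" --pt "1 0 0 -12 0" --pt "1 0 0 -12 0" --pt "1 0 -25 0 0" --pt "1 -1 -40 0 0" --pt "1 -1 -40 0 0"

```text
t: 31.9
ee_pos: [0.5641, -0.1346, 0.283]
tool_rot: [0.127, 3.138, -0.0]
wrist_force: [-0.8, 0.1, -1.3]
width: 0.043
grasp_force: 45.0
```

Emit:
jog_arm --pt "1 -1 -40 0 0" --pt "1 -1 -40 0 0" --pt "1 0 -40 0 0" --pt "1 0 -40 0 -6.4" --pt "1 0 0 0 -6.3" --pt "1 0 0 0 0" --pt "1 0 0 0 0" --pt "1 0 0 0 0"

```text
t: 32.9
ee_pos: [0.5533, -0.2926, 0.2824]
tool_rot: [-0.219, 3.134, 0.0]
wrist_force: [-0.5, -0.2, -1.6]
width: 0.0426
grasp_force: 45.0
```

Run:
```python
from h import *
delta([.546,-.294,.055],98)
im=read_camera("wrist"); m=camera_model("wrist"); cv2.imwrite("pics/wt.png",im[:,:,::-1])
tr=(.553,-.2935,np.radians(8))
q=proj(place(tr,np.array([(x,y,z) for z in (.066,0) for x in(-.061,.061) for y in(-.086,.086)])),"wrist",m); print(q.round(0).tolist())
for n in("tray","plug_centre","screw_jar"): print(n,[(np.round(d["bbox"]).tolist(),round(d["conf"],2)) for d in spot_in(n,"wrist")])
g=im.astype(int).sum(2).astype(np.float32)
for r in (150,200,250):
    e=np.abs(np.diff(cv2.GaussianBlur(g[r][None],(5,1),0)[0])); print(r,[(i,int(g[r][i-4]),int(g[r][i+4])) for i in range(5,634) if e[i]>14 and e[i]>=e[i-1] and e[i]>=e[i+1]])
```

```text
t 32.9 tcp [ 0.5533 -0.2926  0.2824] yang 98.01 w 0.0426 gf 45.0 F [-0.5 -0.2 -1.6] M [0.   0.01 0.04]
turn 0.0 then shift mm [  7.4  -0.4 227.4] | shift in present axes [  7.4  -0.4 227.4]
[[235.0, 163.0], [400.0, 163.0], [241.0, 273.0], [393.0, 274.0], [248.0, 162.0], [387.0, 162.0], [252.0, 257.0], [383.0, 257.0]]
tray [([239.0, 165.0, 168.0, 123.0], 0.87)]
plug_centre [([275.0, 255.0, 88.0, 89.0], 0.83), ([511.0, 164.0, 49.0, 39.0], 0.78), ([629.0, 238.0, 11.0, 39.0], 0.55)]
screw_jar [([321.0, 327.0, 50.0, 27.0], 0.84), ([553.0, 328.0, 23.0, 34.0], 0.33)]
150 [(239, 584, 344), (245, 340, 553), (252, 559, 321), (329, 347, 370), (332, 347, 352), (353, 352, 571), (374, 583, 360), (381, 357, 603)]
200 [(38, 572, 540), (42, 559, 500), (47, 508, 428), (56, 401, 427), (135, 514, 494), (138, 512, 542), (243, 603, 165), (253, 171, 486), (270, 477, 459), (299, 413, 473), (311, 470, 448), (317, 449, 499), (321, 477, 465), (368, 542, 584), (388, 534, 156), (401, 159, 603), (487, 601, 355), (500, 367, 454), (506, 457, 606), (520, 602, 450), (524, 557, 297), (532, 297, 451), (549, 459, 601)]
250 [(241, 593, 147), (252, 158, 237), (359, 290, 399), (366, 393, 401), (369, 424, 444), (378, 441, 273), (382, 466, 155), (393, 163, 607), (464, 605, 116), (469, 350, 200), (472, 116, 180), (544, 192, 322), (553, 320, 363), (557, 304, 513), (562, 455, 318), (568, 336, 579), (633, 594, 101)]
```

Emit:
jog_arm --pt "1 3 3 20 0" --pt "1 0 0 45 0" --pt "1 0 0 45 0" --pt "1 0 0 45 0" --pt "1 0 0 35 0" --pt "1 0 0 22 0" --pt "1 0 0 8 0" --pt "1 0 0 0 0"

```text
t: 34.1
ee_pos: [0.5497, -0.2907, 0.0625]
tool_rot: [0.22, -3.134, -0.0]
wrist_force: [0.5, 0.1, -2.3]
width: 0.0427
grasp_force: 45.0
```

Emit:
jog_arm --pt "1 0 0 3 0" --pt "1 0 0 3 0" --pt "1 0 0 0 0" --pt "1 0 0 0 0" --pt "1 0 0 0 0" --pt "1 0 0 0 0" --pt "1 0 0 0 0" --pt "1 0 0 0 0"

```text
t: 35.1
ee_pos: [0.5496, -0.2907, 0.0563]
tool_rot: [-0.22, 3.134, 0.0]
wrist_force: [1.8, 0.2, -1.0]
width: 0.0424
grasp_force: 45.0
```

Emit:
jog_arm --pt "1 0 0 1.5 0" --pt "1 0 0 0 0" --pt "1 0 0 1.5 0" --pt "1 0 0 0 0" --pt "1 0 0 0 0" --pt "1 0 0 0 0" --pt "1 0 0 0 0" --pt "1 0 0 0 0"

```text
t: 36.1
ee_pos: [0.5496, -0.2907, 0.0533]
tool_rot: [-0.22, 3.134, 0.0]
wrist_force: [-0.0, 1.3, -1.0]
width: 0.043
grasp_force: 45.0
```

Emit:
jog_arm --pt "1 0 0 1.5 0" --pt "1 0 0 1.5 0" --pt "1 0 0 1.5 0" --pt "1 0 0 0 0" --pt "1 0 0 0 0" --pt "1 0 0 0 0" --pt "1 0 0 0 0" --pt "1 0 0 0 0" --newtons 10

```text
t: 37.1
ee_pos: [0.5512, -0.2909, 0.0505]
tool_rot: [-0.22, 3.13, -0.001]
wrist_force: [-0.6, 1.6, 9.8]
width: 0.0437
grasp_force: 10.0
```

Contact with the floor (about 11 N). Release and rise.

Emit:
jog_arm --pt "1 0 0 -0.5 0" --pt "0.45 0 0 0 0" --pt "0.3 0 0 0 0" --pt "0.3 0 0 0 0" --pt "0.3 0 0 0 0" --pt "0.3 0 0 -20 0" --pt "0.3 0 0 -40 0" --pt "0.3 0 0 -50 0"

```text
t: 38.1
ee_pos: [0.5491, -0.2907, 0.1613]
tool_rot: [0.219, -3.133, -0.0]
wrist_force: [1.3, -0.1, -0.1]
width: 0.0606
grasp_force: 0.0
```

Run:
```python
from h import *
o=sensors.get_obs(); print(o["t"],o["ee_pos"].round(3),o["width"].__round__(3),o["wrist_force"].round(1))
ko=[.5632,.1601,np.radians(85.31-90)]
for c in("wrist","scene","side"):
    im=read_camera(c); m=camera_model(c)
    for n in("plug_centre","tray","knockout"):
        print(c,n,[(np.round(d["bbox"]).tolist(),round(d["conf"],2)) for d in spot_in(n,c)][:3])
    h=cv2.cvtColor(im,cv2.COLOR_RGB2HSV); k=((h[:,:,0]>12)&(h[:,:,0]<30)&(h[:,:,1]>100)&(h[:,:,2]>50)).astype(np.uint8)
    _,l,st,cc=cv2.connectedComponentsWithStats(k); P=proj([[.553,-.29,.02]],c,m)[0]
    print("tray floor px",P.round(),[(st[j].tolist(),ray(cc[j],c,.038,m).round(3).tolist()) for j in range(1,len(st)) if st[j,4]>40 and np.hypot(*(cc[j]-P))<60])
```

```text
38.1 [ 0.549 -0.291  0.161] 0.061 [ 1.3 -0.1 -0.1]
wrist plug_centre [([294.0, 234.0, 46.0, 57.0], 0.89), ([574.0, 172.0, 66.0, 58.0], 0.78), ([525.0, 252.0, 71.0, 31.0], 0.61)]
wrist tray [([198.0, 170.0, 245.0, 172.0], 0.75)]
wrist knockout [([526.0, 251.0, 73.0, 35.0], 0.6)]
tray floor px [321. 235.] [([293, 233, 52, 58, 2313], [0.573, -0.29, 0.038])]
scene plug_centre [([292.0, 317.0, 24.0, 32.0], 0.92), ([430.0, 334.0, 24.0, 26.0], 0.57)]
scene tray [([389.0, 302.0, 105.0, 94.0], 0.72)]
scene knockout [([215.0, 201.0, 43.0, 109.0], 0.72)]
tray floor px [441. 353.] [([432, 332, 24, 28, 510], [0.556, -0.292, 0.038])]
side plug_centre [([361.0, 266.0, 18.0, 22.0], 0.77)]
side tray [([314.0, 184.0, 48.0, 58.0], 0.7)]
side knockout []
tray floor px [339. 216.] [([327, 159, 8, 19, 46], [0.578, -0.522, 0.038]), ([328, 208, 13, 9, 71], [0.566, -0.291, 0.038])]
```

Run:
```python
from h import *
ko=[.5632,.1601,np.radians(85.31-90)]
for c in("side","scene"):
    im=read_camera(c).astype(int); mask=(im[:,:,0]>38)&(im[:,:,0]>1.8*im[:,:,1])&(im[:,:,0]>1.7*im[:,:,2])
    q=proj(place(ko,np.array([(-30,0,90)])/1e3),c)[0]; yy,xx=np.nonzero(mask); s=np.hypot(xx-q[0],yy-q[1])<62
    print(c,q.round(),s.sum(),xx[s].min(),xx[s].max(),yy[s].min(),yy[s].max(), "foot corners",proj(place(ko,np.array([(16,22,0),(-88,22,0),(16,-22,0),(-88,-22,0),(-70,12,166),(-70,-12,166)])/1e3),c).round().tolist())
    print([(np.round(d["bbox"]).tolist(),round(d["conf"],2)) for d in spot_in("knockout_grip",c)])
```

```text
side [354. 319.] 1296 329 376 289 355 foot corners [[330.0, 353.0], [378.0, 357.0], [332.0, 337.0], [378.0, 341.0], [376.0, 300.0], [376.0, 291.0]]
[([329.0, 270.0, 48.0, 87.0], 0.87), ([240.0, 322.0, 37.0, 75.0], 0.45)]
scene [235. 260.] 1600 216 259 204 307 foot corners [[244.0, 276.0], [213.0, 304.0], [259.0, 283.0], [229.0, 311.0], [214.0, 240.0], [223.0, 244.0]]
[([216.0, 199.0, 42.0, 114.0], 0.64)]
```

The tool is standing upright where I left it and the plug is in the tray, with the gripper clear. Handing in.

```bash
python3 -c "
from bench import arm
print(arm.close_job())"
```

```text
the job is handed in; nothing more can be done
None
```

I handed the job in at about 38 s of the 72 s allowed: by the camera checks the plug lies in the steel tray and the tool stands upright and released. The collar was pressed home at about 27 N, and I never moved near the oil can or the jar; the hand-in gave no verdict.

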